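Reset a lathe breaker under a push-latched window

TASK

A lathe's breaker has tripped: press the box's window lid in to free its push-push latch, open the lid, and flip the one handle that is off (leaning towards the front of the box) fully back to on. Then close the lid and press it until it latches and stays shut, leaving the other breakers on and the things on the bench where they are.

Things in the scene. Friction and masses are not known exactly. Their poses are not given: they have to be found in the camera images.
- box: Grey distribution box, bolted to the bench, 180 deep, 240 wide; top slopes 8 degrees, 64 high at the front to 89 at the back. Origin: centre of its footprint at bench level; x -85 (front) to +95 (back), y -120 to +120, z up. Three capped sockets stick out of the front to x = -103. Under the lid a dark plinth carries three white breakers in a row along y, 54 apart, in any order. All in mm.
- lid (a joint): Window lid on the box: grey-framed smoked dish, 134 mm deep, 192 wide, 26 high, 160 g, hinged along its back edge; push-push latch under the middle of its front edge. In rad: 0 = latched shut, -0.052 = pressed fully in (7 mm at the front edge, 4 to 6 N). A press past -0.042, then letting go, frees a latched lid and latches a free one. Opens positive to a stop at 1.95.
- lid_hinge (a point): Middle of the lid's hinge axis (along the box's y), fixed, 94 mm above the bench. Lid motion: once freed, sprung arms lift it to about 0.57 rad, where it rests ajar (front edge 75 mm higher than shut). Above that it is unsprung and must be pushed; beyond about 1.6 it leans back and stays open at 1.95, let go below that it drops back to 0.57. Below that the arms push against closing.
- lid_press (a point): Point on the lid's outer (top) face, midway across, 20 mm in from its front edge, 120 mm from the hinge axis and 26 mm above the hinge plane: a good spot to press. Moves with the lid; its own x axis points from the front edge to the hinge, z out of the lid's outer face.
- lid_lip (a point): Front lower end of the lid's finger lip (70 mm wide, 4 thick, sticks out 10 mm from the foot of the lid's front edge), midway across, 150 mm from the hinge axis. Moves with the lid; axes as lid_press. 26 mm further in, a latch tongue 20 mm wide hangs 26 mm below the lid's edge.
- handle_a (a joint): Black tie-bar handle of the tripped breaker, the only one that starts off. Swings about an axis along the box's y. Value in rad: +0.35 = on (leans away from the robot side of the box, towards the hinge), -0.35 = off (leans towards the box's front); snaps over past 0, needs about 2 to 4 N at the bar.
- handle_b (a joint): Black tie-bar handle of a breaker that starts on. Swings about an axis along the box's y. Value in rad: +0.35 = on (leans away from the robot side of the box, towards the hinge), -0.35 = off (leans towards the box's front); snaps over past 0, needs about 2 to 4 N at the bar.
- handle_c (a joint): Black tie-bar handle of a breaker that starts on. Swings about an axis along the box's y. Value in rad: +0.35 = on (leans away from the robot side of the box, towards the hinge), -0.35 = off (leans towards the box's front); snaps over past 0, needs about 2 to 4 N at the bar.
- tip_a (a point): Top middle of handle_a's bar. The bar is 46 mm wide (along the box's y), 6 mm thick; it swings on a 24 mm radius (from off to on the tip moves 16 mm) and stands about 14 mm proud of the white breaker's face, 19 mm proud of the plinth. Its pivot lies 24 mm below it along its own z. Axes: y along the bar, z along the handle outwards.
- tip_b (a point): Top middle of handle_b's bar. The bar is 46 mm wide (along the box's y), 6 mm thick; it swings on a 24 mm radius (from off to on the tip moves 16 mm) and stands about 14 mm proud of the white breaker's face, 19 mm proud of the plinth. Its pivot lies 24 mm below it along its own z. Axes: y along the bar, z along the handle outwards.
- tip_c (a point): Top middle of handle_c's bar. The bar is 46 mm wide (along the box's y), 6 mm thick; it swings on a 24 mm radius (from off to on the tip moves 16 mm) and stands about 14 mm proud of the white breaker's face, 19 mm proud of the plinth. Its pivot lies 24 mm below it along its own z. Axes: y along the bar, z along the handle outwards.
- vase: Bystander: small laminated turned vase standing upright, 62 mm across, 118 mm tall; origin at the centre of its foot.
- chuck_key: Bystander: steel T-handled chuck key lying flat, 101 mm long, cross bar 80 mm; origin under its middle at bench level.
- sanding_block: Bystander: cork sanding block 98 x 63 x 31 mm; origin at the centre of its underside.

How it is judged (in metres and radians):
On the way, in this order (a step that is already met when the one before it is completed fails the run):
1. the latched lid is pressed in (value of joint lid below -0.025 rad).
2. the freed lid stands open, at least ajar (value of joint lid above 0.5 rad), for 0.2 s.
3. with the lid open the tripped breaker's handle is flipped on (value of joint handle_a above 0.25 rad and value of joint lid above 0.5 rad), for 0.2 s.
At the end, for the whole second after the job is handed in: The lid is shut, latched and still by itself (joint within -0.02 to +0.03 rad), and all three breaker handles are on (each above +0.25 rad) (value of joint lid between -0.02 and 0.03 rad and velocity of joint lid between -0.05 and 0.05 rad/s and value of joint each of handle_a, handle_b, handle_c above 0.25 rad); the robot touches nothing.
It fails at once if a breaker that was on is switched off (value of joint any of handle_b, handle_c below 0.1 rad).
It fails at once if a bystander on the bench is shifted by more than 40 mm or knocked over (distance of any of vase, chuck_key, sanding_block from where it was at the start of the episode above 0.04 m or angle between vase's own z axis and vertical above 0.5 rad).
It also fails if it takes over 64 s, if anything falls off the work surface, if the arm or the gripper's body presses on something with over 40 N, if the wrist force passes 120 N, or if a joint passes its speed limit or range.

ROBOT

A 6-joint arm with a two-finger parallel gripper is mounted at the origin on the work surface. World frame = base frame: x ahead of the robot, y to its left, z up, the work surface at z = 0. Lengths are in mm, angles in rad, forces in N, time in s.
With the tool pointing down it reaches from about 275 to 825 mm from the base axis. Payload 4.9 kg.
Tool frame: the origin (TCP) lies at the very end of the fingers, on their centre line; the grasp point (between the pads) lies 19 mm behind it; y points along the fingers, z is the direction in which the jaws open and shut, and the axes are right-handed (so a half turn about y gives the same grasp; the last joint's range is limited). The gripper opens to 85 mm and grips with 20 to 120 N. Pads are 22 mm wide; open, the fingers measure 114 mm over their backs; the gripper's body (76 mm by 85 mm) begins 54 mm behind the grasp point. The pads swing forward as they close: fully open they stand 13 mm farther back than shut.
Start: joints at [1.038, 0.326, -0.193, 1.052, 0, 1.437], TCP at [213.568, 506.86, 231.281] pointing down, gripper open.
Joint ranges: [-2.65, 2.65], [-0.97, 1.79], [-1.3, 1.35], [-1.93, 2.1], [-1.47, 1.37], [-3.14, 3.14]. Speed limits (rad/s): [2.57, 2.57, 3.14, 3.14, 3.14, 3.14].

INTERFACE

Orientations are given as a rotation vector (axis times angle).
In Python, from plant import r gives the robot as it stands. The module is installed in compiled form; this text tells all that it offers.
- The arm moves only by the tool carry_out, never from a script. Its argument "motion" is a list of rows, each a list of 7 numbers: the opening, from 0 (shut) to 1 (fully open), then the shift along the world's x, y, z in m, then the turn, a rotation vector about the world's x, y, z in degrees. A call has exactly 5 rows; each row is the pose to reach, as a shift and turn from the pose commanded when the call began; what a row does not reach only later rows make up. A row lasts 1/8 s, in which the tool goes at most 62.5 mm and 10.7 degrees, less where a joint would pass 70% of its speed; a pose out of reach is approached as far as the arm can. A call with a gripper value outside its range is refused whole. The fingers move at their own pace and stop on an object; "newtons" is the grip in N (left out, the last holds). Time passes only in rows, so rows that repeat a pose let the fingers close, or fill a call up. It gives the time, the measured TCP pose, the force and the opening at its end, in the units of the state.
- r.sense(): the state, without advancing time (a new reading comes with each control period).
- r.capture(name): name is "side" or "top"; returns a dict with "color" (480x640x3 uint8, red, green, blue), "intrinsics" (3x3 intrinsics, pixels), "camera_from_world" (4x4, takes a point from world to camera coordinates). Camera axes: x right, y up, looking along -z (the intrinsics and any distortion apply to the point x, -y, -z); pixel columns grow to the right and rows downward; lengths in mm; the calibration is good to about 2 mm. A picture is of the moment at which its call begins. There is no depth.
- r.sign_off(): hands the job in, once; it reports no verdict.
The state is a dict: "t": time; "joints": joint angles; "joint_velocities": joint speeds; "tau": joint torques, N m; "tool_pos": TCP position; "orientation": TCP orientation; "force": force on the tool from outside, world axes, zero at the start; "wrist_torque": the same for the moment, N m; "finger_gap": finger opening in mm.
Only numpy, scipy, OpenCV 4.12 (cv2) and the standard library are available. Lean on these libraries where they do the work, as an engineer would, in place of code of your own. Each camera call takes 0.05 s, during which the arm holds its last target.

## Working session

There is one attempt and no reset: what is moved stays moved. The work goes in short steps, Python scripts to look and compute and a tool call to move; the robot and the scene stay as the last step left them, time stands still between calls to the robot, and variables do not carry over. Pictures are saved under pics/ and viewed, and the job is handed in when it is done.

Besides the shell and the picture viewer there is one more tool, called after "Emit:" as a command line: name --pt "numbers of a row" for each row, then --argument value for the rest. carry_out: Moves the arm, as the interface text tells. Its arguments: {"type":"object","properties":{"motion":{"type":"array"},"newtons":{"type":"number"}},"required":["motion"]}

```bash
mkdir -p pics; python3 - <<'E'
from plant import r
import cv2
s=r.sense(); print(s)
for n in("side","top"):
    c=r.capture(n); cv2.imwrite(f"pics/{n}0.png",c["color"][:,:,::-1]); print(n,c["intrinsics"],c["camera_from_world"],[k for k in c])
E
```

```text
{'t': 0.0, 'joints': array([ 1.03781162e+00,  3.26968635e-01, -1.93625555e-01,  1.05201839e+00,
        6.82159063e-06,  1.43657565e+00]), 'joint_velocities': array([ 0.00044168,  0.00057647, -0.00030712,  0.00079583, -0.00041033,
       -0.0011043 ]), 'tau': array([ 4.31170665e-04, -4.43389821e+01,  2.62446803e+01,  1.54664711e-02,
        2.86408977e-05,  1.47738717e-06]), 'tool_pos': array([213.23703747, 506.31516353, 230.47256448]), 'orientation': array([-1.54978548,  0.3133614 , -0.31241171]), 'force': array([-0.10732042,  0.58747573,  0.48264765]), 'wrist_torque': array([ 0.03195315,  0.0207919 , -0.04537358]), 'finger_gap': 85.51208272192875}
side [[518.81384346   0.         319.01681779]
 [  0.         518.81384346 248.73899754]
 [  0.           0.           1.        ]] [[ 9.25555998e-01 -3.78175859e-01  1.81414836e-02 -5.15062366e+02]
 [ 1.82855144e-01  4.88453380e-01  8.53215853e-01 -1.98535836e+02]
 [-3.31526907e-01 -7.86381787e-01  5.21242357e-01 -8.49629196e+02]
 [ 0.00000000e+00  0.00000000e+00  0.00000000e+00  1.00000000e+00]] ['color', 'intrinsics', 'camera_from_world']
top [[557.84962538   0.         321.26400117]
 [  0.         557.84962538 250.57123085]
 [  0.           0.           1.        ]] [[ 2.78812171e-02 -9.99519717e-01  1.35267412e-02 -1.28580770e+01]
 [ 9.94556482e-01  2.90968228e-02  1.00053880e-01 -5.74377958e+02]
 [-1.00399411e-01  1.06634842e-02  9.94890069e-01 -1.09541550e+03]
 [ 0.00000000e+00  0.00000000e+00  0.00000000e+00  1.00000000e+00]] ['color', 'intrinsics', 'camera_from_world']
```

View pics/side0.png

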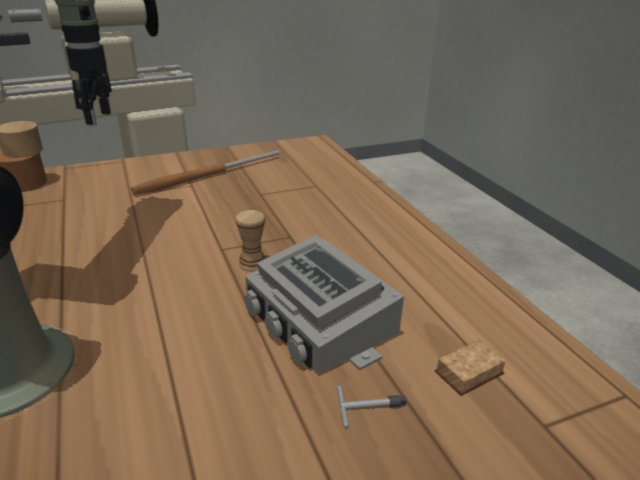

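View pics/top0.png

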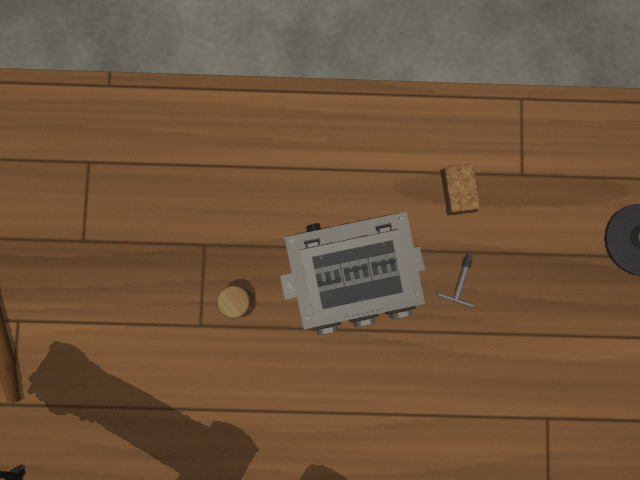

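The side view shows the box around (325,300), vase at (251,240), key at (370,405) and sanding block at (470,365). In the top view the box is at (355,270) with its front facing down the picture, and its top corners are near (285,237), (406,213), (424,305) and (304,328). I'll enlarge both.

```bash
cat > h.py <<'E'
import numpy as np, cv2
from scipy.spatial.transform import Rotation as R
C={}
def cam(n):
    if n not in C:
        d=np.load(n+"_cal.npz"); C[n]=(d["K"],d["T"])
    return C[n]
def proj(n,p):
    K,T=cam(n); p=np.atleast_2d(p); q=p@T[:3,:3].T+T[:3,3]
    q=q*[1,-1,-1]; u=q@K.T; return u[:,:2]/u[:,2:]
def ray(n,uv):
    K,T=cam(n); d=np.linalg.inv(K)@[uv[0],uv[1],1.]; d=d*[1,-1,-1]
    Rt=T[:3,:3].T; return -Rt@T[:3,3], Rt@d
def onz(n,uv,z):
    o,d=ray(n,uv); return o+d*(z-o[2])/d[2]
def tri(uvs,uvt):
    o1,d1=ray("side",uvs);o2,d2=ray("top",uvt)
    A=np.stack([d1,-d2],1); s,_,_,_=np.linalg.lstsq(A,o2-o1,rcond=None)
    a=o1+d1*s[0];b=o2+d2*s[1]; return (a+b)/2,np.linalg.norm(a-b)
def crop(img,x0,y0,x1,y1,k,fn):
    cv2.imwrite(fn,cv2.resize(img[y0:y1,x0:x1],None,fx=k,fy=k,interpolation=cv2.INTER_CUBIC))
E
python3 - <<'E'
from plant import r
from h import *
for n in("side","top"):
    c=r.capture(n); np.savez(n+"_cal.npz",K=c["intrinsics"],T=c["camera_from_world"])
crop(cv2.imread("pics/side0.png"),235,225,410,375,4.5,"pics/side0c.png")
crop(cv2.imread("pics/top0.png"),270,200,435,345,4.5,"pics/top0c.png")
E
```

```text
(no output)
```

View pics/side0c.png

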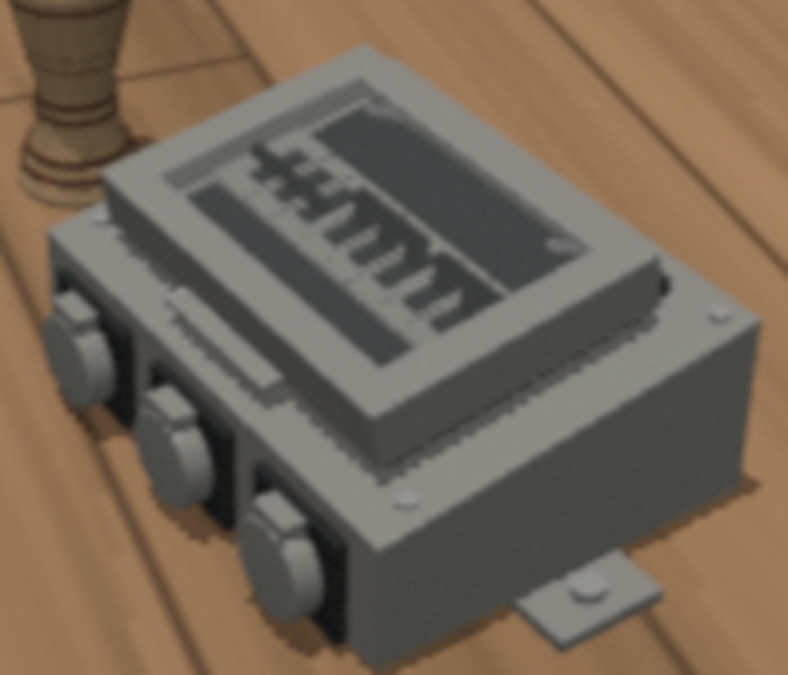

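View pics/top0c.png

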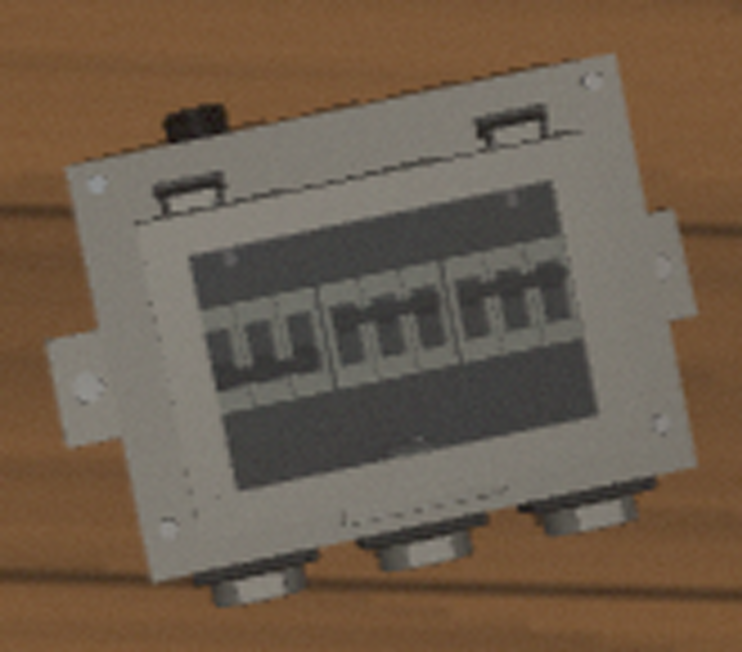

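```bash
cat > box.py <<'E'
from h import *
t=lambda x,y:(270+(x-1.75)/4.5,200+(y-1.75)/4.5)
s=lambda x,y:(235+(x-1.75)/4.5,225+(y-1.75)/4.5)
T={"FL":t(155,580),"FR":t(695,465),"BR":t(615,55),"BL":t(67,168)}
S={"FL":s(50,232),"FR":s(378,550),"BR":s(760,320)}
M={"FL":(-85,120,64),"FR":(-85,-120,64),"BR":(95,-120,89),"BL":(95,120,89)}
from scipy.optimize import least_squares
def b2w(p,q):
    c,sn=np.cos(q[2]),np.sin(q[2]); p=np.atleast_2d(p)
    return np.stack([q[0]+c*p[:,0]-sn*p[:,1],q[1]+sn*p[:,0]+c*p[:,1],p[:,2]],1)
if __name__=="__main__":
    for k in S: print(k,*tri(S[k],T[k]))
    for k in T: print(k,onz("top",T[k],M[k][2]), onz("side",S[k],M[k][2]) if k in S else '')
    A=np.array([M[k] for k in T]); 
    W=np.array([onz("top",T[k],M[k][2]) for k in T]+[onz("side",S[k],M[k][2]) for k in S]); A=np.array([M[k] for k in T]+[M[k] for k in S],float)
    f=least_squares(lambda q:(b2w(A,q)-W)[:,:2].ravel(),[600,0,0.2])
    print(f.x,f.fun.reshape(-1,2).round(1)); np.save("q.npy",f.x)
    q=f.x; th=np.radians(8)
    for n,p in dict(hinge=(None)).items() if 0 else []: pass
E
python3 box.py
```

```text
FL [419.10855282  32.8958459   63.23037327] 0.4169383733051519
FR [ 474.24723381 -198.09160396   63.21404205] 1.1636653002748218
BR [ 648.02291128 -157.2288469    88.90570223] 0.2703542923127772
FL [419.34027051  32.83006956  64.        ] [418.65161553  31.86050073  64.        ]
FR [ 474.78625745 -198.13568063   64.        ] [ 473.33892685 -198.74568007   64.        ]
BR [ 648.1311498  -157.27381451   89.        ] [ 647.80608001 -157.31557457   89.        ]
BL [592.54153914  75.12633604  89.        ] 
[ 5.28592214e+02 -6.31637511e+01  2.34980459e-01] [[-1.4  0.9]
 [-0.9 -1.5]
 [ 0.8 -0.5]
 [ 0.5  0.5]
 [-0.7  1.9]
 [ 0.5 -0.9]
 [ 1.1 -0.4]]
```

```bash
cat > geo.py <<'E'
from box import *
q=np.load("q.npy"); th=np.radians(8)
def lidpt(hx,d,hgt,y,a=0.):
    # d: distance from hinge toward front, hgt above hinge plane, lid angle a
    el=a-th; x=hx-d*np.cos(el)+hgt*np.sin(el); z=94+d*np.sin(el)+hgt*np.cos(el)
    return b2w((x,y,z),q)[0]
E
python3 - <<'E'
from geo import *
from plant import r
P={"BL":(365,45,6,96),"FL":(105,180,140,96),"FR":(375,415,140,-96),"BR":(660,258,6,-96)}
f=least_squares(lambda h:np.concatenate([proj("side",lidpt(h[0],d,26,y))[0]-s(a,b) for a,b,d,y in P.values()]),[80])
print(f.x,f.fun.round(1))
hx=f.x[0]
# top view checks: window back edge / lid back line, lip front
print([ (4.5*(proj("top",lidpt(hx,d,g,y))[0]-[270,200])).round() for d,g,y in [(6,26,96),(6,26,-96),(150,0,35),(150,0,-35)]])
for n,d,g in(("press",120,26),("lip",150,0),("hinge",0,0)):
  print(n,lidpt(hx,d,g,0).round(1),lidpt(hx,d,g,0,.57).round(1),lidpt(hx,d,g,0,1.95).round(1))
# handle bars centre in top crop: use z guess
for z in(80,90,100):
  w=[onz("top",t(*p),z) for p in((268,375),(390,308),(510,285))]
  print(z,[(x.round(1),(np.array([[np.cos(q[2]),np.sin(q[2])],[-np.sin(q[2]),np.cos(q[2])]])@(x[:2]-q[:2])).round(1)) for x in w])
st=r.sense(); Rm=R.from_rotvec(st["orientation"]).as_matrix(); print(Rm.round(3),st["t"])
E
```

```text
[71.06253398] [ 0.3 -0.3 -1.  -1.5 -0.2  1.1  0.4 -0.8]
[array([134., 223.]), array([588., 129.]), array([343., 523.]), array([503., 489.])]
press [478.6 -75.1 103. ] [502.2 -69.5 167.7] [650.  -34.1 204.4]
lip [453.2 -81.2  73.1] [465.1 -78.4 156.6] [632.3 -38.3 239.7]
hinge [597.7 -46.6  94. ] [597.7 -46.6  94. ] [597.7 -46.6  94. ]
80 [(array([507.6, -12.7,  80. ]), array([-8.7, 53.9])), (array([537.6, -64. ,  80. ]), array([ 8.6, -2.9])), (array([ 548.9, -115.1,   80. ]), array([  7.7, -55.2]))]
90 [(array([507.2, -12.5,  90. ]), array([-9. , 54.3])), (array([536.9, -63.3,  90. ]), array([ 8.1, -2. ])), (array([ 548.1, -113.9,   90. ]), array([  7.2, -53.8]))]
100 [(array([506.7, -12.2, 100. ]), array([-9.4, 54.6])), (array([536.2, -62.5, 100. ]), array([ 7.5, -1.1])), (array([ 547.3, -112.6,  100. ]), array([  6.7, -52.5]))]
[[ 0.922 -0.001  0.388]
 [-0.388 -0.001  0.922]
 [-0.    -1.    -0.001]] 0.2
```

Emit:
carry_out --pt "0 0.026 -0.057 0 0 0 7.3" --pt "0 0.052 -0.114 0 0 0 14.6" --pt "0 0.078 -0.171 0 0 0 21.9" --pt "0 0.104 -0.228 0 0 0 29.2" --pt "0 0.13 -0.285 0 0 0 36.4" --newtons 40

```text
t: 0.82
tool_pos: [343.5, 221.5, 231.4]
orientation: [-1.563, -0.189, 0.187]
force: [0.4, 0.1, 0.8]
finger_gap: 0.1
```

Emit:
carry_out --pt "0 0.026 -0.057 0 0 0 0" --pt "0 0.052 -0.114 0 0 0 0" --pt "0 0.078 -0.171 -0.02 0 0 0" --pt "0 0.104 -0.228 -0.05 0 0 0" --pt "0 0.13 -0.285 -0.08 0 0 0"

```text
t: 1.45
tool_pos: [467.2, -49.4, 158.3]
orientation: [-1.563, -0.185, 0.183]
force: [1.5, 1.0, 0.1]
finger_gap: 0.1
```

```bash
python3 - <<'E'
from plant import r
s=r.sense(); print(s["tool_pos"],s["joints"].round(2),R if 0 else s["orientation"])
E
```

```text
[467.1944098  -49.41243876 158.27867676] [-0.26  0.25 -0.51  0.82  0.   -0.5 ] [-1.56308151 -0.18493251  0.18315587]
```

Emit:
carry_out --pt "0 0.005 -0.012 -0.02 0 0 0" --pt "0 0.005 -0.012 -0.036 0 0 0" --pt "0 0.005 -0.012 -0.036 0 0 0" --pt "0 0.005 -0.012 -0.042 0 0 0" --pt "0 0.005 -0.012 -0.042 0 0 0"

```text
t: 2.08
tool_pos: [471.6, -59.1, 117.1]
orientation: [-1.563, -0.185, 0.185]
force: [0.0, -0.2, -0.0]
finger_gap: 0.1
```

Emit:
carry_out --pt "0 0.007 -0.016 0 0 0 0" --pt "0 0.007 -0.016 -0.008 0 0 0" --pt "0 0.007 -0.016 -0.013 0 0 0" --pt "0 0.007 -0.016 -0.016 0 0 0" --pt "0 0.007 -0.016 -0.016 0 0 0"

```text
t: 2.7
tool_pos: [478.3, -75.7, 100.7]
orientation: [-1.564, -0.184, 0.185]
force: [-0.3, -3.1, 3.1]
finger_gap: -0.0
```

Emit:
carry_out --pt "0 0 0 -0.003 0 0 0" --pt "0 0 0 -0.005 0 0 0" --pt "0 0 0 -0.007 0 0 0" --pt "0 0 0 -0.008 0 0 0" --pt "0 0 0 -0.008 0 0 0"

```text
t: 3.32
tool_pos: [478.5, -76.0, 96.8]
orientation: [-1.565, -0.186, 0.183]
force: [-15.6, -0.5, 42.5]
finger_gap: -0.3
```

Emit:
carry_out --pt "0 0 0 0.01 0 0 0" --pt "0 0 0 0.04 0 0 0" --pt "0 -0.02 0 0.08 0 0 0" --pt "0 -0.05 0 0.12 0 0 0" --pt "0 -0.08 0 0.14 0 0 0"

```text
t: 3.95
tool_pos: [398.5, -75.0, 234.4]
orientation: [-1.563, -0.187, 0.183]
force: [-0.5, 0.3, -0.4]
finger_gap: 0.3
```

```bash
cat > look.py <<'E'
import sys
from plant import r
from h import *
def look(tag,cs=(200,150,440,330),ct=(250,150,460,345)):
    for n,c in(("side",cs),("top",ct)):
        im=r.capture(n)["color"][:,:,::-1]; cv2.imwrite(f"pics/{n}{tag}.png",im)
        crop(im,*c,3.3,f"pics/{n}{tag}c.png")
    st=r.sense(); print(st["t"],st["tool_pos"].round(1),st["orientation"].round(3),st["force"].round(1),st["joints"].round(2))
look(sys.argv[1])
E
python3 look.py 1
```

```text
4.05 [397.2 -74.7 234.4] [-1.563 -0.186  0.183] [ 1.1 -0.1  0.5] [-0.37  0.05 -0.53  0.99  0.   -0.6 ]
```

View pics/side1c.png

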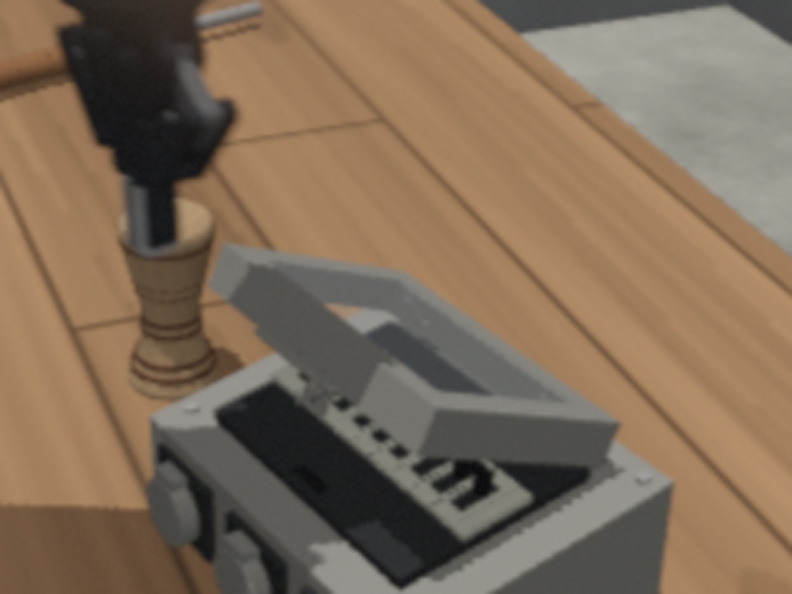

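The lid is up ajar: its front edge stands well clear of the box, with the tool at the upper left. Next I tilt the tool and bring the tip down in front of and below the lip.

Emit:
carry_out --pt "0 0 -0.01 -0.02 2.3 -9.7 0" --pt "0 0 -0.02 -0.045 4.7 -19.4 0" --pt "0 0 -0.03 -0.07 7.0 -29.2 0" --pt "0 0.0 -0.04 -0.09 9.3 -38.9 0" --pt "0 0.0 -0.044 -0.11 11.6 -48.6 0"

```text
t: 4.68
tool_pos: [399.1, -120.6, 124.0]
orientation: [-1.358, -0.846, -0.504]
force: [0.3, -1.9, -1.9]
finger_gap: -0.1
```

```bash
python3 look.py 2; python3 - <<'E'
from plant import r
from h import *
print(R.from_rotvec(r.sense()["orientation"]).as_matrix().round(3))
E
```

```text
4.775 [ 395.4 -118.4  118. ] [-1.348 -0.823 -0.506] [ 0.3  0.2 -0.8] [-1.1   0.14 -1.28 -0.12  0.84 -1.2 ]
[[ 0.631  0.742 -0.224]
 [ 0.135  0.18   0.974]
 [ 0.764 -0.645  0.014]]
```

View pics/side2c.png

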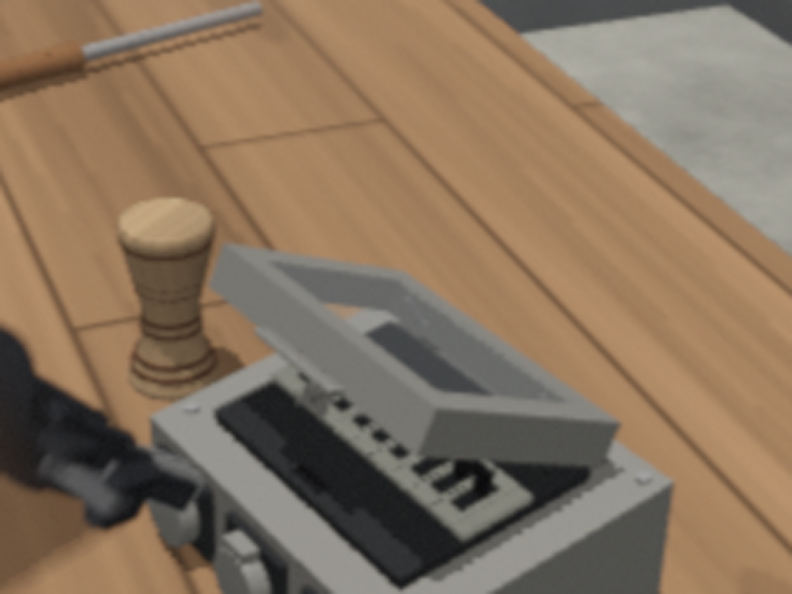

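View pics/top2c.png

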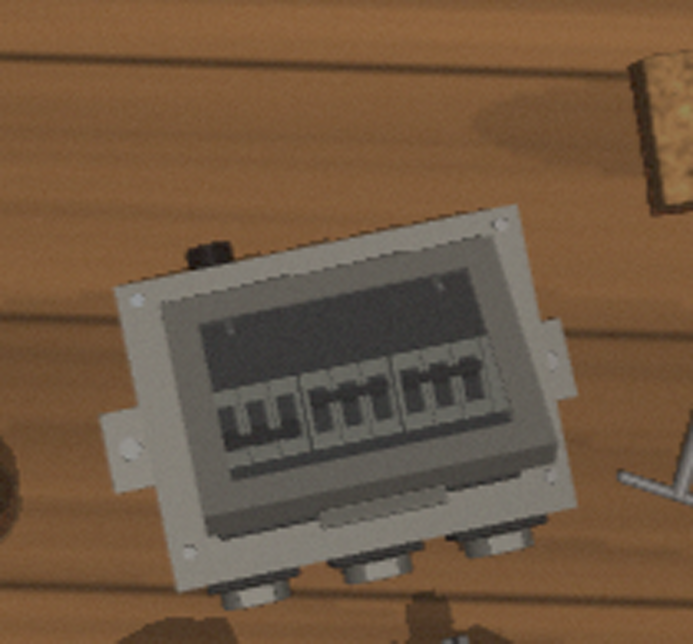

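```bash
python3 - <<'E'
from geo import *
hx=71
for a in(.55,.57,.6):
  print(a,[((proj("side",lidpt(hx,d,g,y,a))[0]-[200,150])*3.3).round() for d,g,y in((140,26,96),(140,26,-96),(150,0,35),(6,26,-96))],((proj("top",lidpt(hx,150,0,-35,a))[0]-[250,150])*3.3).round())
print(lidpt(hx,150,0,-25,.57), onz("top",(234,302),118))
E
```

```text
0.55 [array([221., 246.]), array([434., 411.]), array([250., 337.]), array([621., 422.])] [449. 504.]
0.57 [array([224., 241.]), array([437., 406.]), array([252., 332.]), array([622., 422.])] [449. 502.]
0.6 [array([227., 234.]), array([441., 398.]), array([255., 324.]), array([623., 421.])] [449. 498.]
[ 470.88643307 -102.68513222  156.5815626 ] [466.0798657  161.85137983 118.        ]
```

Emit:
carry_out --pt "0 0.02 0.004 0.005 0 0 0" --pt "0 0.04 0.008 0.007 0 0 0" --pt "0 0.06 0.013 0.007 0 0 0" --pt "0 0.078 0.017 0.007 0 0 0" --pt "0 0.078 0.017 0.007 0 0 0"

```text
t: 5.4
tool_pos: [478.3, -101.0, 131.4]
orientation: [-1.355, -0.842, -0.495]
force: [-0.0, 0.7, -0.6]
finger_gap: -0.4
```

```bash
python3 look.py 3; python3 - <<'E'
from geo import *
hx=71
for e,rr in zip([12,18]+list(np.linspace(18,105,15)[1:]),[140,140]+list(np.linspace(140,118,15)[1:])):
  E=np.radians(e); print(round(e),b2w((hx-rr*np.cos(E),-25,94+rr*np.sin(E)),q)[0].round(0))
E
```

```text
5.5 [ 476.8 -101.3  130.5] [-1.355 -0.839 -0.497] [ 0.5  0.3 -0.1] [-0.81  0.18 -1.23 -0.38  0.72 -0.84]
12 [ 470. -103.  123.]
18 [ 474. -102.  137.]
24 [ 481. -100.  151.]
30 [489. -98. 163.]
37 [498. -96. 175.]
43 [508. -94. 185.]
49 [519. -91. 194.]
55 [531. -88. 201.]
62 [544. -85. 207.]
68 [556. -82. 212.]
74 [570. -79. 215.]
80 [583. -76. 216.]
86 [596. -73. 216.]
93 [609. -70. 215.]
99 [621. -67. 212.]
105 [633. -64. 208.]
```

View pics/side3c.png

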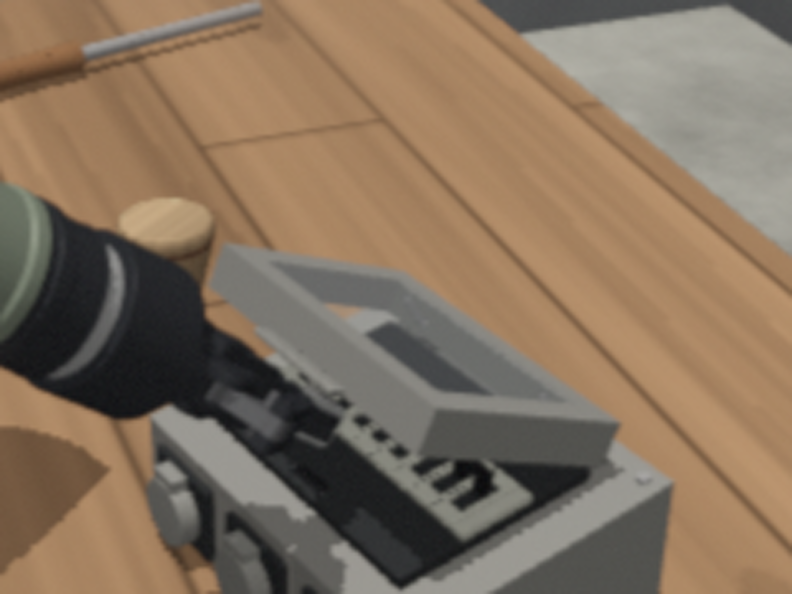

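View pics/top3c.png

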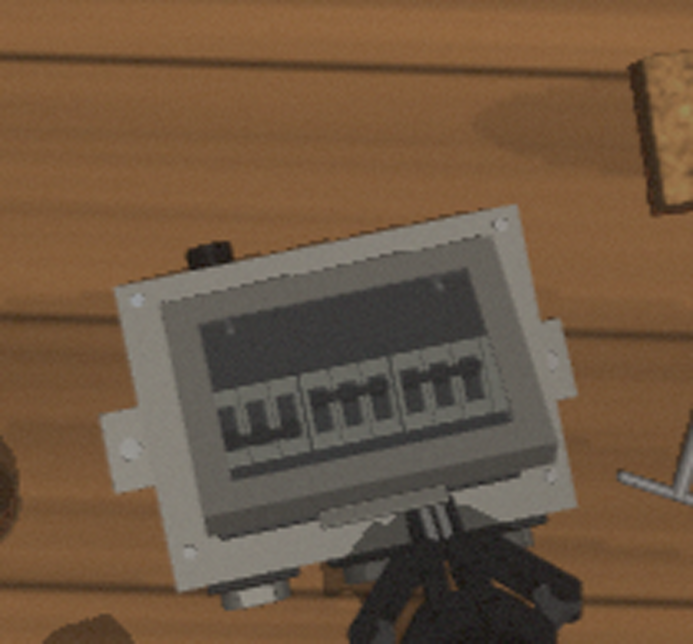

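The tip sits just under the lip at the right end, at (430,505) in the top crop. Now I push the lid up along its arc.

Emit:
carry_out --pt "0 -0.001 -0.001 0.007 0 0 0" --pt "0 0.004 0.001 0.021 0 0 0" --pt "0 0.012 0.003 0.033 0 0 0" --pt "0 0.021 0.005 0.045 0 0 0" --pt "0 0.031 0.007 0.055 0 0 0"

```text
t: 6.12
tool_pos: [508.1, -95.3, 185.8]
orientation: [-1.356, -0.838, -0.499]
force: [-1.3, -0.2, -0.5]
finger_gap: 0.4
```

Emit:
carry_out --pt "0 0.011 0.003 0.009 0 0 0" --pt "0 0.023 0.006 0.016 0 0 0" --pt "0 0.036 0.009 0.022 0 0 0" --pt "0 0.048 0.012 0.027 0 0 0" --pt "0 0.062 0.015 0.03 0 0 0"

```text
t: 6.75
tool_pos: [570.3, -80.1, 214.9]
orientation: [-1.355, -0.837, -0.499]
force: [-0.7, 1.0, 0.1]
finger_gap: -0.1
```

```bash
python3 look.py 4
```

```text
6.85 [571.1 -80.3 215.5] [-1.355 -0.84  -0.499] [ 1.  -0.7 -0.6] [-0.57  0.06 -1.   -0.18  0.59 -0.59]
```

View pics/side4c.png

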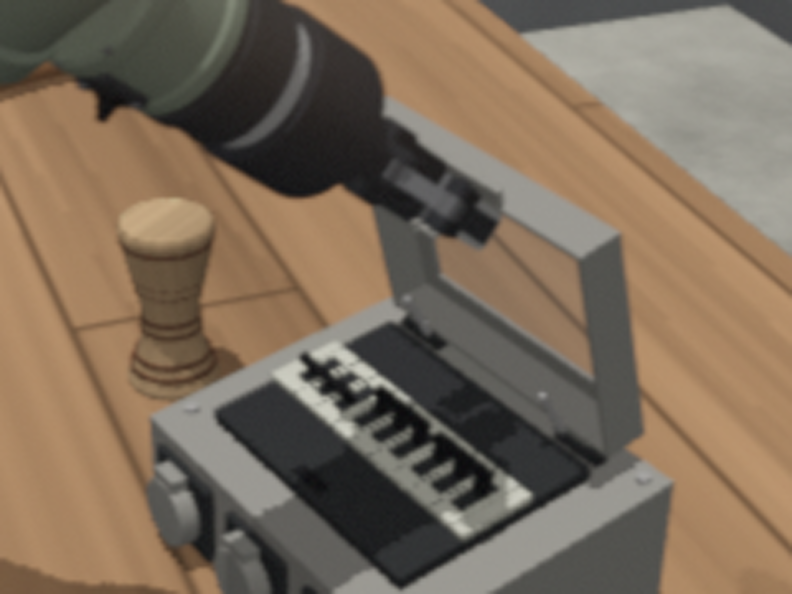

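The lid is being carried up and now stands near vertical. I keep pushing along the arc.

Emit:
carry_out --pt "0 0.013 0.003 0.001 0 0 0" --pt "0 0.026 0.006 0.001 0 0 0" --pt "0 0.039 0.009 -0.001 0 0 0" --pt "0 0.051 0.012 -0.003 0 0 0" --pt "0 0.058 0.014 -0.005 0 0 0"

```text
t: 7.48
tool_pos: [628.2, -66.1, 209.5]
orientation: [-1.355, -0.837, -0.498]
force: [-0.5, -0.2, -0.4]
finger_gap: 0.2
```

```bash
python3 look.py 5
```

```text
7.575 [627.9 -66.  209.3] [-1.355 -0.837 -0.498] [ 0.1  0.4 -0.6] [-0.47  0.16 -0.91 -0.25  0.52 -0.5 ]
```

View pics/side5c.png

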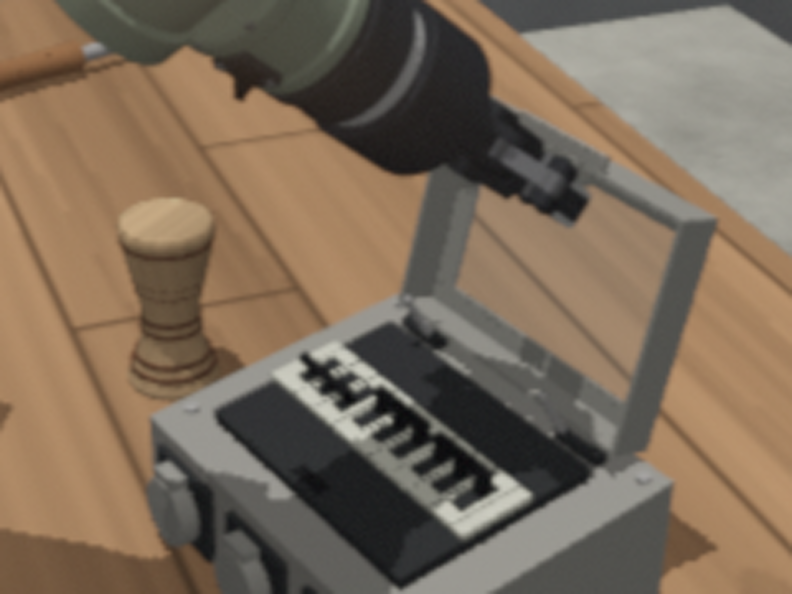

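The lid now leans back past vertical and looks like it is at its stop. I withdraw along the finger axis and go back to tool-down.

Emit:
carry_out --pt "0 -0.04 -0.01 0.035 0 0 0" --pt "0 -0.075 -0.018 0.065 0 0 0" --pt "0 -0.105 0.0 0.065 -2.3 9.7 0" --pt "0 -0.13 0.02 0.065 -4.7 19.4 0" --pt "0 -0.15 0.046 0.065 -7 29.2 0"

```text
t: 8.2
tool_pos: [476.2, -20.9, 276.3]
orientation: [-1.509, -0.448, -0.088]
force: [1.2, 0.2, 0.0]
finger_gap: -0.3
```

Emit:
carry_out --pt "0 0 0 0 -2.3 9.7 0" --pt "0 0 0 -0.02 -4.6 19.4 0" --pt "0 0 0 -0.05 -4.6 19.4 0" --pt "0 0 0 -0.08 -4.6 19.4 0" --pt "0 0 0 -0.08 -4.6 19.4 0"

```text
t: 8.82
tool_pos: [475.4, -20.0, 192.7]
orientation: [-1.561, -0.18, 0.188]
force: [-0.2, 0.9, 0.3]
finger_gap: 0.1
```

```bash
python3 look.py 6;  python3 - <<'E'
from plant import r
from geo import *
print(R.from_rotvec(r.sense()["orientation"]).as_matrix().round(3))
for a in (1.7,1.85,1.95): print(a,[((proj("side",lidpt(71,d,g,y,a))[0]-[200,150])*3.3).round() for d,g,y in((140,26,-96),(140,0,-96),(150,0,35))])
E
```

```text
8.925 [477.5 -20.5 195.5] [-1.563 -0.185  0.184] [ 0.  -0.1  0.7] [-0.2   0.22 -0.43  0.92  0.   -0.43]
[[ 0.973  0.    -0.233]
 [ 0.233  0.     0.973]
 [ 0.    -1.     0.   ]]
1.7 [array([671., 216.]), array([632., 231.]), array([465., 117.])]
1.85 [array([701., 215.]), array([663., 222.]), array([498., 110.])]
1.95 [array([719., 217.]), array([683., 219.]), array([519., 108.])]
```

View pics/side6c.png

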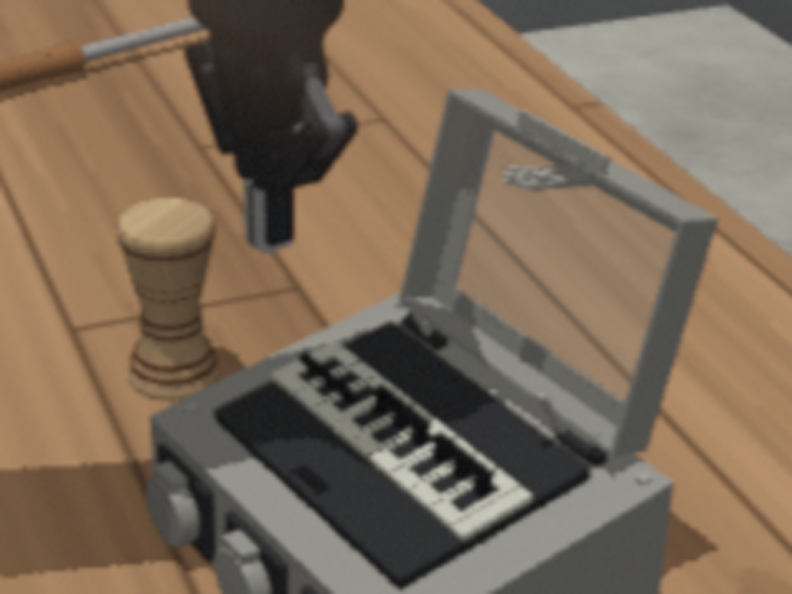

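View pics/top6c.png

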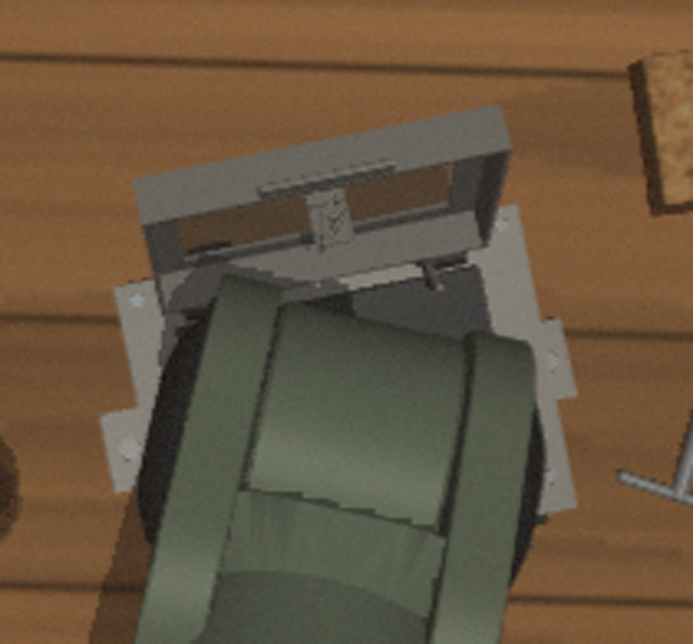

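The lid stands open at its stop (right corner at (712,217) fits 1.95), and the tripped breaker is the far-left one at about (330,370). Next I measure its bar height.

```bash
python3 - <<'E'
from h import *
crop(cv2.imread("pics/side6.png"),278,240,368,315,8.5,"pics/side6z.png")
crop(cv2.imread("pics/top2.png"),305,225,410,300,7.5,"pics/top2z.png")
E
```

View pics/side6z.png

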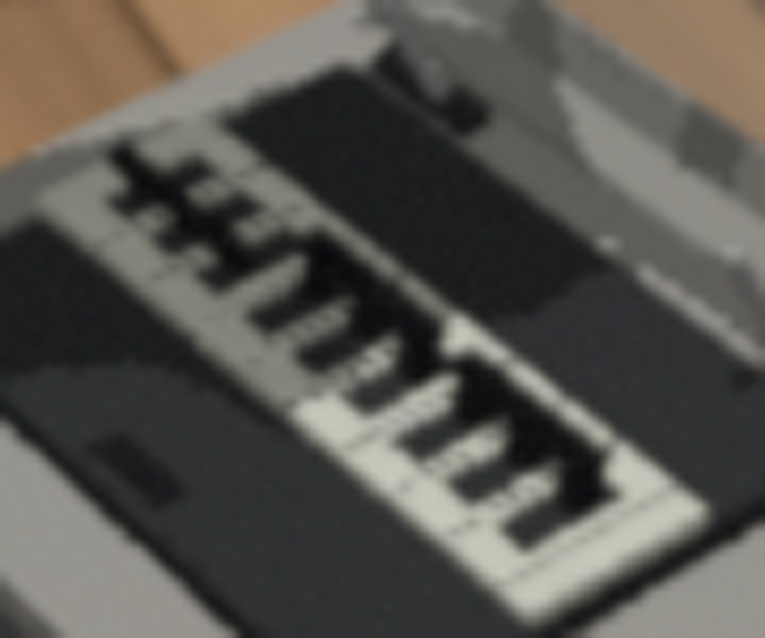

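View pics/top2z.png

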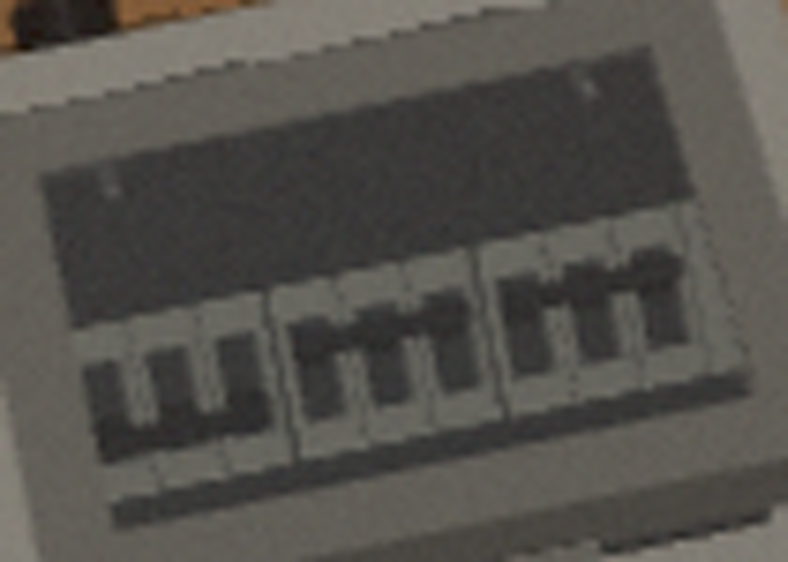

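```bash
python3 - <<'E'
from geo import *
S=lambda x,y:(278+(x-3.75)/8.5,240+(y-3.75)/8.5)
T=lambda x,y:(305+(x-3.25)/7.5,225+(y-3.25)/7.5)
c,sn=np.cos(q[2]),np.sin(q[2])
for a,b in(((190,198),(184,428)),((378,293),(380,325)),((537,425),(592,275))):
    p,e=tri(S(*a),T(*b)); d=p[:2]-q[:2]; print(p.round(1),e.round(1),"box",(c*d[0]+sn*d[1]).round(1),(-sn*d[0]+c*d[1]).round(1))
E
```

```text
[510.2 -12.4  99.8] 2.2 box -6.0 53.7
[536.1 -60.4  99.4] 0.8 box 7.9 0.9
[ 549.7 -113.5   97.8] 2.2 box 8.8 -53.9
```

Emit:
carry_out --pt "0 0.007 0.002 -0.03 0 0 0" --pt "0 0.007 0.002 -0.07 0 0 0" --pt "0 0.007 0.002 -0.095 0 0 0" --pt "0 0.007 0.002 -0.103 0 0 0" --pt "0 0.007 0.002 -0.103 0 0 0"

```text
t: 9.55
tool_pos: [485.2, -18.7, 92.8]
orientation: [-1.563, -0.186, 0.183]
force: [-0.9, -0.1, 0.9]
finger_gap: 0.2
```

```bash
python3 look.py 7
```

```text
9.65 [485.7 -18.7  93.3] [-1.564 -0.187  0.183] [-0.2  0.1  0.7] [-0.19  0.35 -0.55  0.66  0.   -0.43]
```

View pics/side7c.png

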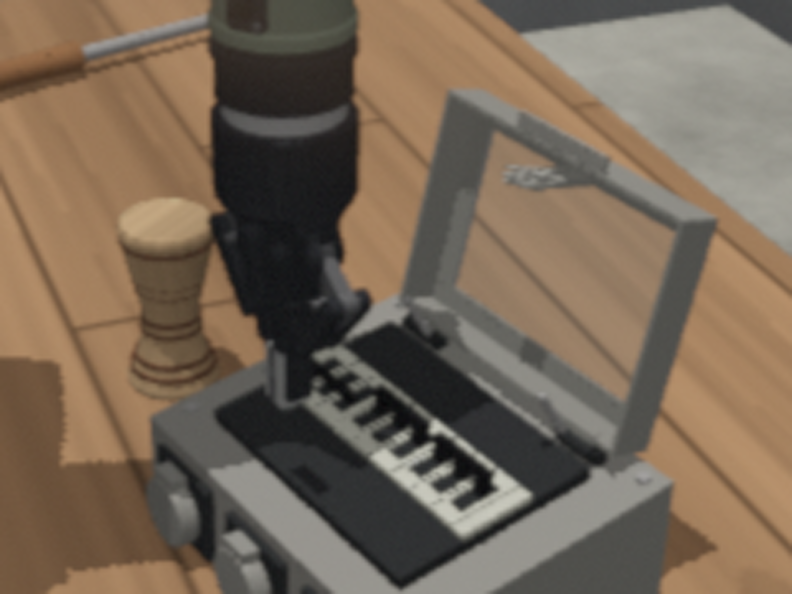

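The fingertips at (288,400) stand just in front of the tripped bar, so now I push back.

Emit:
carry_out --pt "0 0.006 0.0014 0 0 0 0" --pt "0 0.012 0.003 0 0 0 0" --pt "0 0.018 0.0043 0 0 0 0" --pt "0 0.024 0.0057 0 0 0 0" --pt "0 0.026 0.0062 0 0 0 0"

```text
t: 10.28
tool_pos: [508.4, -12.7, 91.5]
orientation: [-1.564, -0.18, 0.189]
force: [-10.0, -3.1, 9.6]
finger_gap: 0.3
```

Emit:
carry_out --pt "0 0.003 0.0007 0.001 0 0 0" --pt "0 0.003 0.0007 0.001 0 0 0" --pt "0 -0.02 -0.005 0.002 0 0 0" --pt "0 -0.04 -0.01 0.02 0 0 0" --pt "0 -0.06 -0.015 0.06 0 0 0"

```text
t: 10.9
tool_pos: [449.2, -27.0, 151.1]
orientation: [-1.561, -0.182, 0.187]
force: [0.1, 0.6, -0.8]
finger_gap: 0.3
```

```bash
python3 look.py 8;  python3 - <<'E'
from h import *
crop(cv2.imread("pics/side8.png"),278,240,368,315,8.5,"pics/side8z.png")
E
```

```text
11.0 [451.6 -27.7 154.9] [-1.564 -0.188  0.181] [1.5 0.4 0.6] [-0.22  0.22 -0.56  0.79  0.   -0.46]
```

View pics/side8z.png

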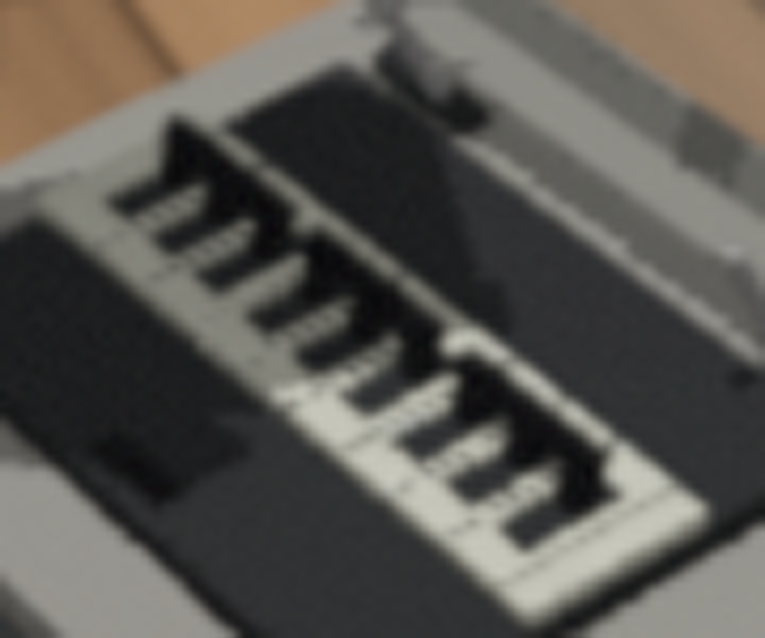

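All three bars now line up in the on position; the left one runs from (180,125) to (295,215). Next I go over the top of the lid and behind it.

Emit:
carry_out --pt "0 0 0 0.055 0 0 0" --pt "0 0 0 0.11 0 0 0" --pt "0 0.02 0 0.155 0 0 0" --pt "0 0.075 0 0.16 0 0 0" --pt "0 0.13 0 0.16 0 0 0"

```text
t: 11.62
tool_pos: [583.5, -27.1, 313.0]
orientation: [-1.564, -0.188, 0.182]
force: [0.9, -0.4, 0.6]
finger_gap: -0.0
```

Emit:
carry_out --pt "0 0.05 0 0 0 0 0" --pt "0 0.098 0 0 0 0 0" --pt "0 0.098 0 0 0 0 0" --pt "0 0.098 0 0 0 0 0" --pt "0 0.098 0 0 0 0 0"

```text
t: 12.25
tool_pos: [677.7, -27.1, 312.5]
orientation: [-1.563, -0.185, 0.184]
force: [-0.8, -0.2, 0.8]
finger_gap: 0.1
```

```bash
python3 look.py 9
```

```text
12.35 [677.8 -27.2 313. ] [-1.563 -0.186  0.184] [-1.   0.2  0.2] [-0.15  0.55  0.36  1.38  0.   -0.38]
```

View pics/side9c.png

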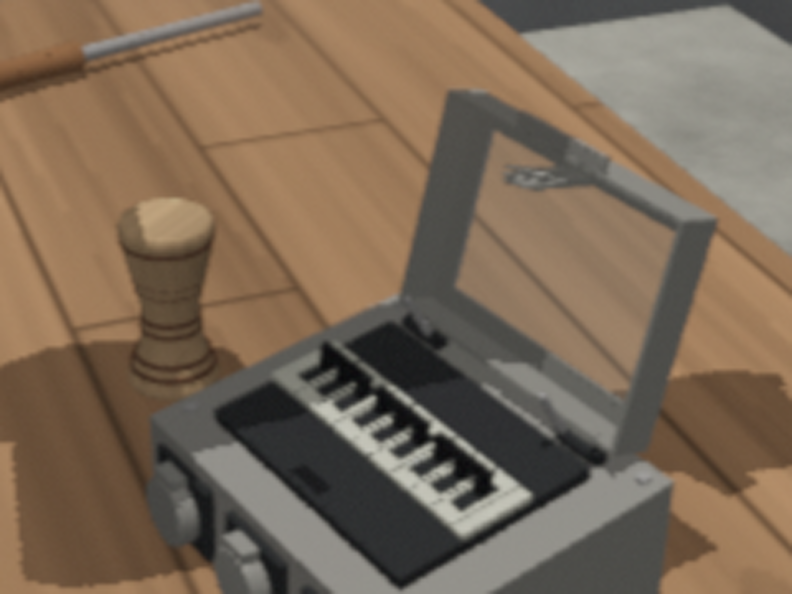

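Emit:
carry_out --pt "0 0.003 0 -0.04 0 0 0" --pt "0 0.003 0 -0.08 0 0 0" --pt "0 0.003 0 -0.11 0 0 0" --pt "0 0.003 0 -0.12 0 0 0" --pt "0 0.003 0 -0.12 0 0 0"

```text
t: 12.98
tool_pos: [681.3, -27.2, 192.4]
orientation: [-1.563, -0.185, 0.184]
force: [-0.8, 0.1, 0.4]
finger_gap: -0.2
```

```bash
python3 look.py 10
```

```text
13.075 [682.3 -27.4 193.7] [-1.564 -0.187  0.182] [-1.9  0.1  0.2] [-0.15  0.6   0.14  1.11  0.   -0.38]
```

View pics/side10c.png

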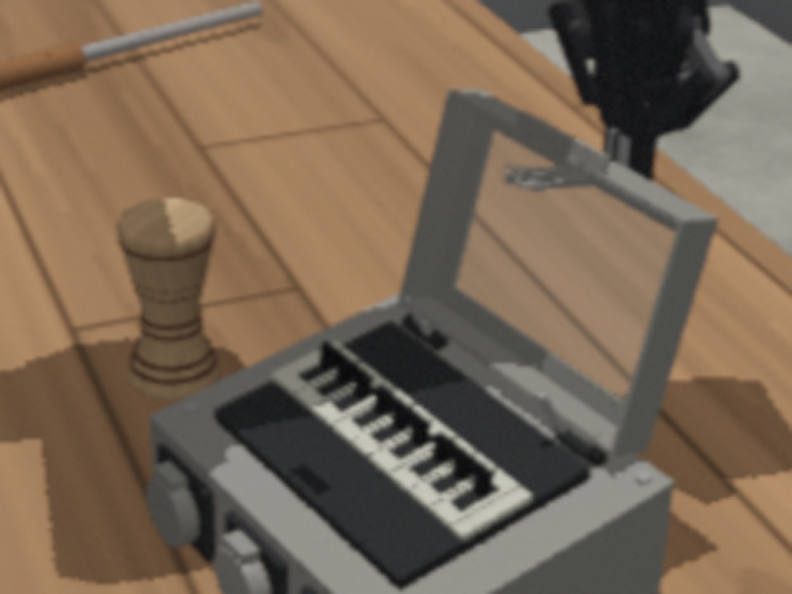

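```bash
python3 - <<'E'
from geo import *
print((proj("side",[682,-27,194])-[200,150])*3.3, [((proj("side",lidpt(71,d,26,0,1.95))[0]-[200,150])*3.3).round() for d in(140,122,100)])
E
```

```text
[[626.02604895 184.85491384]] [array([592., 148.]), array([583., 179.]), array([573., 216.])]
```

View pics/top10c.png

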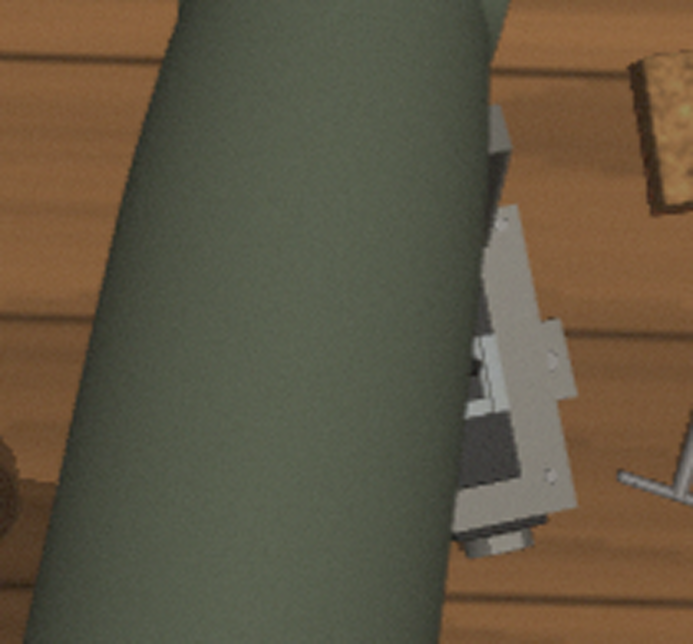

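Emit:
carry_out --pt "0 -0.012 -0.003 0 0 0 0" --pt "0 -0.024 -0.006 0 0 0 0" --pt "0 -0.036 -0.009 0 0 0 0" --pt "0 -0.048 -0.0115 0 0 0 0" --pt "0 -0.058 -0.014 0 0 0 0"

```text
t: 13.7
tool_pos: [625.6, -41.5, 195.2]
orientation: [-1.564, -0.19, 0.179]
force: [1.0, 0.5, 0.8]
finger_gap: -0.0
```

Emit:
carry_out --pt "0 -0.008 -0.002 0 0 0 0" --pt "0 -0.016 -0.004 0 0 0 0" --pt "0 -0.024 -0.006 0 0 0 0" --pt "0 -0.028 -0.007 0 0 0 0" --pt "0 -0.028 -0.007 0 0 0 0"

```text
t: 14.32
tool_pos: [595.1, -48.3, 191.7]
orientation: [-1.563, -0.184, 0.185]
force: [-0.2, -0.7, -1.3]
finger_gap: 0.1
```

```bash
python3 look.py 11
```

```text
14.425 [595.6 -48.2 191.7] [-1.563 -0.185  0.185] [ 0.2  0.1 -0. ] [-0.2   0.44 -0.12  1.01  0.   -0.44]
```

View pics/side11c.png

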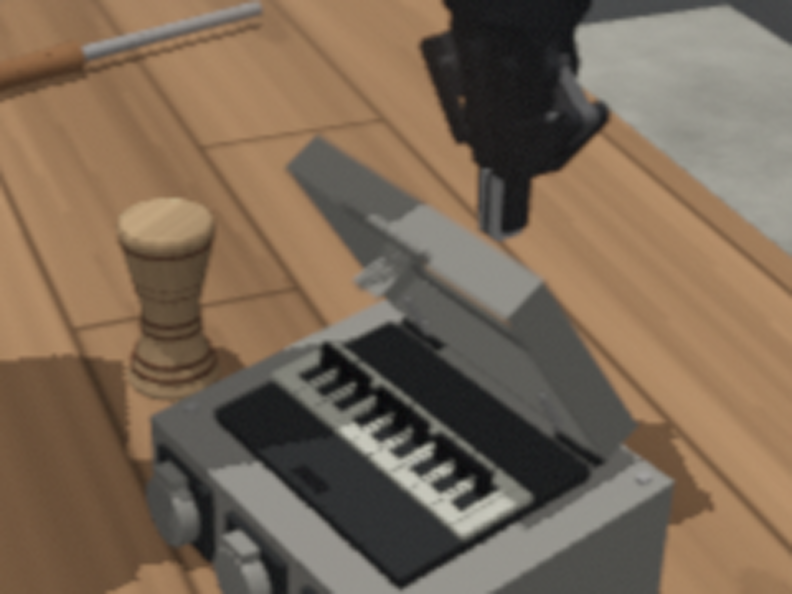

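The lid has tipped over centre and is dropping forward. I move above its front edge while it settles.

Emit:
carry_out --pt "0 0 0 0.03 0 0 0" --pt "0 -0.02 -0.004 0.05 0 0 0" --pt "0 -0.045 -0.01 0.05 0 0 0" --pt "0 -0.07 -0.016 0.04 0 0 0" --pt "0 -0.096 -0.022 0.03 0 0 0"

```text
t: 15.05
tool_pos: [499.2, -70.4, 221.7]
orientation: [-1.563, -0.185, 0.184]
force: [-0.2, 0.5, -1.3]
finger_gap: 0.5
```

```bash
python3 look.py 12; python3 - <<'E'
from geo import *
for a in(.57,.5,.4,.3,.2,.1,0,-.052): print(a,lidpt(71,120,26,0,a).round(1))
E
```

```text
15.15 [496.8 -70.  220.9] [-1.562 -0.181  0.186] [ 0.   0.1 -0. ] [-0.29  0.25 -0.33  1.   -0.   -0.52]
0.57 [502.1 -69.5 167.7]
0.5 [497.4 -70.6 160.6]
0.4 [491.4 -72.1 150. ]
0.3 [486.5 -73.2 138.8]
0.2 [482.7 -74.2 127.2]
0.1 [480.  -74.8 115.2]
0 [478.6 -75.1 103. ]
-0.052 [478.3 -75.2  96.7]
```

View pics/side12c.png

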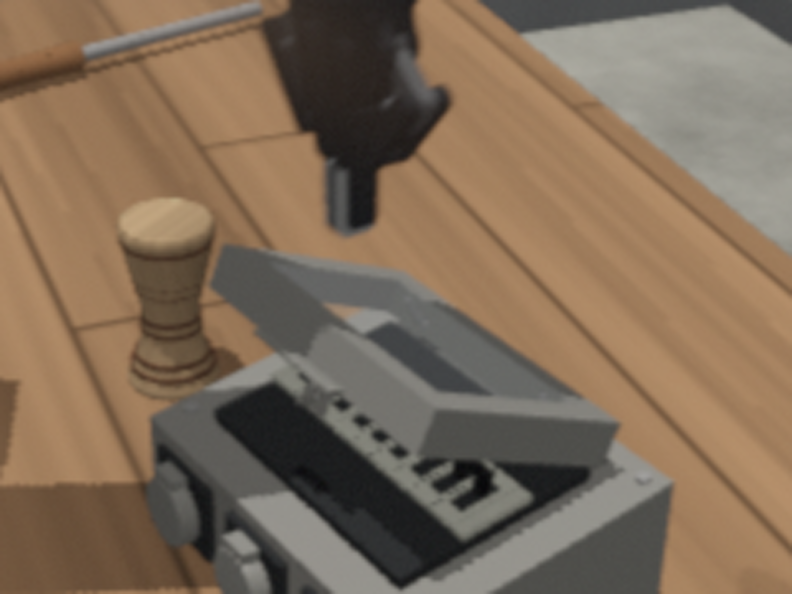

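The lid rests ajar at about 0.57 again (right front corner at (437,406)). I push it down along its arc.

Emit:
carry_out --pt "0 0.004 0 -0.04 0 0 0" --pt "0 0.001 0 -0.058 0 0 0" --pt "0 -0.005 -0.002 -0.07 0 0 0" --pt "0 -0.01 -0.003 -0.081 0 0 0" --pt "0 -0.014 -0.004 -0.093 0 0 0"

```text
t: 15.78
tool_pos: [486.3, -74.4, 128.9]
orientation: [-1.563, -0.186, 0.183]
force: [1.9, 0.5, 1.0]
finger_gap: 0.1
```

Emit:
carry_out --pt "0 -0.003 -0.001 -0.011 0 0 0" --pt "0 -0.005 -0.001 -0.018 0 0 0" --pt "0 -0.006 -0.001 -0.024 0 0 0" --pt "0 -0.006 -0.001 -0.028 0 0 0" --pt "0 -0.006 -0.001 -0.029 0 0 0"

```text
t: 16.4
tool_pos: [479.3, -75.5, 99.6]
orientation: [-1.563, -0.184, 0.185]
force: [1.0, -2.0, 3.0]
finger_gap: -0.1
```

Emit:
carry_out --pt "0 0 0 -0.003 0 0 0" --pt "0 0 0 -0.005 0 0 0" --pt "0 0 0 -0.006 0 0 0" --pt "0 0 0 -0.007 0 0 0" --pt "0 0 0 -0.007 0 0 0"

```text
t: 17.02
tool_pos: [479.6, -75.7, 97.0]
orientation: [-1.565, -0.186, 0.184]
force: [-12.5, 2.1, 43.5]
finger_gap: 0.0
```

Bottomed out at 43 N at z = 97, the same depth as the first press. I let go and back off.

Emit:
carry_out --pt "0 0 0 0.01 0 0 0" --pt "0 0 0 0.03 0 0 0" --pt "0 -0.02 0 0.07 0 0 0" --pt "0 -0.06 0 0.11 0 0 0" --pt "0 -0.11 0 0.14 0 0 0"

```text
t: 17.65
tool_pos: [368.3, -74.8, 233.6]
orientation: [-1.562, -0.185, 0.186]
force: [-0.9, -0.3, 0.8]
finger_gap: -0.2
```

```bash
python3 look.py 13; python3 - <<'E'
from geo import *
for a in(0,.03,.06): print(a,[((proj("side",lidpt(71,d,g,y,a))[0]-[200,150])*3.3).round(1) for d,g,y in((140,26,96),(140,26,-96))])
a=cv2.imread("pics/side0.png").astype(int);b=cv2.imread("pics/side13.png").astype(int)
m=(abs(a-b).sum(2)>60)[255:345,255:400]; print("changed px over box",m.sum())
E
```

```text
17.75 [365.9 -74.3 234.7] [-1.563 -0.184  0.184] [ 1.2 -0.5  0. ] [-0.4  -0.01 -0.59  0.99  0.   -0.63]
0 [array([188. , 373.4]), array([388.6, 554.2])]
0.03 [array([188. , 366.8]), array([389.2, 547. ])]
0.06 [array([188.3, 360.1]), array([390. , 539.7])]
changed px over box 1550
```

View pics/side13c.png

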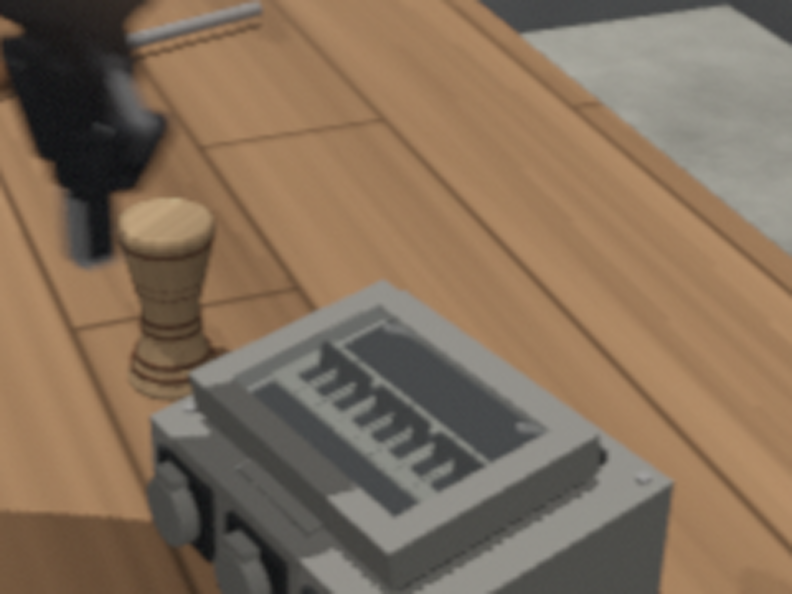

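View pics/top13c.png

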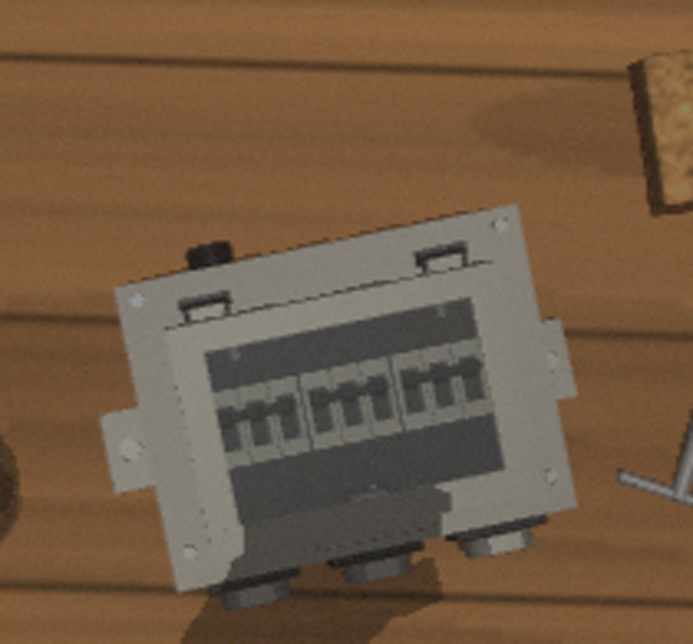

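The lid is shut: its front corners at (191,376) and (388,553) fit an angle of about 0. All three handles read on through the window. I'll do one short wait, then a recheck.

Emit:
carry_out --pt "0 -0.02 0 0.02 0 0 0" --pt "0 -0.02 0 0.02 0 0 0" --pt "0 -0.02 0 0.02 0 0 0" --pt "0 -0.02 0 0.02 0 0 0" --pt "0 -0.02 0 0.02 0 0 0"

```text
t: 18.38
tool_pos: [349.5, -75.1, 252.1]
orientation: [-1.562, -0.184, 0.186]
force: [-0.4, -0.7, 0.0]
finger_gap: -0.1
```

```bash
python3 look.py 14; python3 - <<'E'
from plant import r
from h import *
a=cv2.imread("pics/side13.png").astype(int);b=cv2.imread("pics/side14.png").astype(int);c=cv2.imread("pics/side0.png").astype(int)
print("13->14 lid edge change",(abs(a-b).sum(2)>60)[270:330,300:400].sum())
d=abs(b-c).sum(2)>90
print("key/block/vase change vs start",d[340:430,330:520].sum(),d[205:272,236:266].sum())
E
```

```text
18.475 [349.5 -75.1 252.4] [-1.562 -0.184  0.185] [ 1.  -0.2 -0.4] [-0.42 -0.05 -0.59  1.04  0.   -0.65]
13->14 lid edge change 50
key/block/vase change vs start 0 6
```

View pics/side14.png

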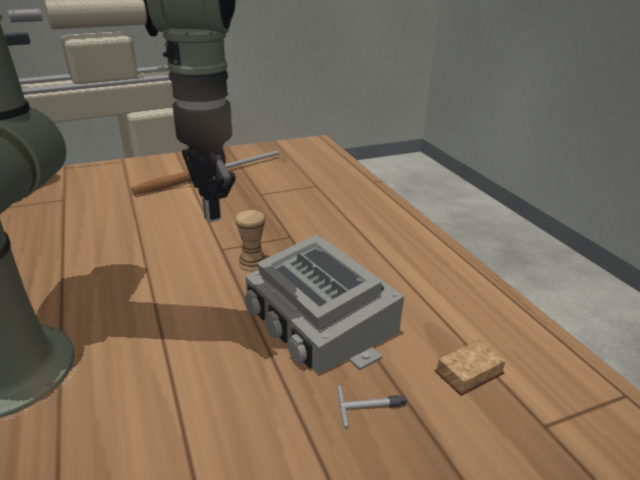

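The lid is still shut, the vase (251,240), key (370,405) and block (470,365) haven't moved, and the arm is clear.

```bash
python3 -c "
from plant import r
print(r.sign_off())"
```

```text
the job is handed in; nothing more can be done
None
```

The tripped breaker is back on, the lid is shut and latched, and I handed the job in at about 18.5 s of the 64 s; no verdict is reported.

**What I did:** I pressed the latched lid in until it bottomed out at about 42 N, and it sprang up to about 0.57 rad. I pushed it over to its open stop with the finger under its lip, then pushed the tripped handle (the one at the box's +y end) back to on. From behind I tipped the lid forward, and it dropped to ajar. I then pressed it down its arc until it bottomed out at about 43 N, at the same depth as the first press, and released.

**Last checks:**
- **Lid:** Its front corners fit an angle of about 0 rad. It stayed shut after release over the roughly 0.7 s I watched before handing in. I saw this only in pictures; there is no direct reading of the joint.
- **Breakers:** All three handles were in line, leaning to on, seen both with the lid open and through the window afterwards.
- **Bystanders:** The key and sanding block showed no changed pixels in the side view compared with the start, and the vase 6.
- **Arm:** It is clear of the box and its force reading is about zero.

No check failed. The two camera views disagreed by up to about 2 mm on the handle positions and up to about 1 mm on the box corners.

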